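# Set up the bench pipe rotator for welding a flex pipe

## Task

Set the pipe rotator up for the next weld: gently lay the braided flex pipe along the rollers, centred on them, then swing the hold-down arm over, guiding it down under control until its roller rests on the pipe. Set the speed dial to step 7, counting the clicks round from the red zero mark, and leave the other loose things on the bench where they are.

Things in the scene. Friction and masses are not known exactly. Their poses are not given: they have to be found in the camera images.
- pipe: Braided flex pipe, bright ribbed metal tube 200 mm long, about 0.5 kg: braid 56 mm in diameter over the middle 140 mm, smooth 60 mm collars 30 mm long at both ends. This point is on its outer surface at mid-length and turns with it: grasp by pipe_center.
- pipe_center (a point): Centre of the flex pipe, on its axis; x is the pipe's long axis (it may have rolled about it). At the start the pipe lies level in one of two like wooden saddles, this point about 56 mm above the bench; the saddle's two V-boards stand 50 mm either side of the middle (inner faces 43 mm), the middle is clear for fingers.
- cradle (a point): Where the pipe's centre lies when seated on the four rollers of the rotator, a blue and dark steel machine fixed to the bench; 86 mm above the bench. Axes of the rotator: x to its back (away from the robot), y to its left along the rollers (the seated pipe lies along y, either way round), z up. The blue drive box, 120 mm high, begins at y = -130 mm; bearings end at y = 126 mm, 53 mm high.
- roller (a point): Centre of the front left roller, 45 mm above the bench. Black rollers 40 mm in diameter, 30 mm wide, in pairs 85 mm either side of the cradle point along y, under the pipe's collars, at x = -29 and 29 mm. Between the pairs are only two 12 mm shafts (tops 51 mm above the bench) and the base plate, 20 mm high: room for fingers.
- hold_arm (a joint): Hinge of the yellow hold-down arm, rad. 0: parked, leaning 12 degrees back past upright on its stop; grows as the arm swings over towards the robot and down; 1.78: arm level, its roller on top of the seated pipe. Once past upright (0.21) the arm falls by its own weight unless held, lightly damped; down, its weight keeps it on the pipe.
- hold_roller (a point): Centre of the arm's black roller, 30 mm in diameter, 80 mm from the hinge axis; the yellow arm with roller and handle weighs 0.4 kg. Its hinge axis is 131 mm above the bench, 80 mm behind the cradle point; the arm's middle plane is at y = 85 mm. Parked, arm and handle stand at x = 60 to 125, y = 55 to 200 mm from the cradle point, up to 275 mm above the bench.
- hold_handle (a point): Middle of the red handle bar at the arm's outer end, 135 mm from the hinge axis. Round bar, 16 mm in diameter, parallel to the hinge axis (rotator's y), free for fingers 25 mm either way along y; it sticks out to the arm's left, past the end of the seated pipe, and can turn between the fingers. Parked, about 263 mm above the bench.
- hold_hinge (a point): Point on the hold-down arm's hinge axis straight opposite hold_handle (same y along the rotator), 131 mm above the bench: the handle moves about it on a circle of 135 mm radius in the rotator's x-z plane.
- speed_dial (a joint): Speed dial, rad, 0 to 4.19; grows as the dial turns clockwise seen from above. Sprung click stop every 24 degrees (0.419 rad): step n is at 0.419 n, steps 0 to 10, step 7 at 2.93. A click takes about 0.13 N m to get over; the dial is then pulled to the next stop and stays there when let go.
- dial_grip (a point): On the speed dial's upright axis, at grip height, about 153 mm above the bench, on the blue drive box. Knob: an orange bar 62 mm long, 16 mm thick, top 12 mm above this point, on a flat black disc 68 mm in diameter whose top is 22 mm below it. x is the direction of the bar's pointing end (white line). A low red stop button stands 82 mm behind.
- dial_zero (a point): The red zero mark of the dial's scale on the panel, 46 mm from the dial's axis. Eleven marks, one per step, 24 degrees apart, run clockwise from it; the marks of 0, 5 and 10 are longer, and 5 points to the rotator's back.
- converter_center (a point): Centre of the catalytic converter, a plain metal can 76 mm in diameter with coned ends, 205 mm long, lying in the other wooden saddle. Leave it.
- flange: Dark steel exhaust flange plate lying on the bench, 115 x 75 x 10 mm; leave it.
- spray_can: Spray can, 66 mm in diameter, 190 mm high, green label, standing; origin at the centre of its foot. Leave it.
- spanner: Steel spanner 190 mm long lying on the bench; leave it.
- wire_brush: Brush 200 mm long lying on the bench; leave it.
Not all that is in view belongs to the job. Leave any blue look-alike of the pipe alone.

How it is judged:
By the outcome, as a careful person would: the job done as asked, in the order asked, and still so for the second after the job is handed in, with the robot touching nothing.
It also fails if it takes over 72 s, if anything falls off the work surface, if the arm or the gripper's body presses on something with over 40 N, if the wrist force passes 120 N, or if a joint passes its speed limit or range.

## Robot

A 6-joint arm with a two-finger parallel gripper is mounted at the origin on the work surface. World frame = base frame: x ahead of the robot, y to its left, z up, the work surface at z = 0. Lengths are in mm, angles in rad, forces in N, time in s.
With the tool pointing down it reaches from about 400 to 925 mm from the base axis. Payload 12.5 kg.
Tool frame: the origin (TCP) lies at the very end of the fingers, on their centre line; the grasp point (between the pads) lies 19 mm behind it; z points along the fingers, x is the direction in which the jaws open and shut, and the axes are right-handed (so a half turn about z gives the same grasp; the last joint's range is limited). The gripper opens to 95 mm and grips with 3 to 60 N. Pads are 20 mm wide; open, the fingers measure 119 mm over their backs; the gripper's body (75 mm by 180 mm) begins 59 mm behind the grasp point.
Start: joints at [1.182, 0.491, 1.559, -0, 1.092, -0.106], TCP at [174.386, 600.197, 214.661] pointing down, gripper open.
Joint ranges: [-3.1, 3.1], [-0.84, 2.19], [0.05, 2.79], [-1.13, 4.28], [0.06, 2.93], [-2.69, 2.69]. Speed limits (rad/s): [2.22, 2.22, 2.79, 3.14, 3.14, 3.14].

## Interface

Orientations are given as [roll, pitch, yaw] about the fixed x, y, z axes, in that order (R = Rz(yaw) Ry(pitch) Rx(roll)).
In Python, from cell import env gives the robot as it stands.
- The arm moves only by the tool arm_command, never from a script. Its argument "motion" is one flat list of numbers, 7 for each row, row after row: the opening, from -1 (shut) to 1 (fully open), then the shift along the tool's x, y, z in mm, then the turn, a rotation vector about the tool's x, y, z in degrees. In form: [fingers, dx, dy, dz, rx, ry, rz, fingers, dx, dy, dz, rx, ry, rz, ...]. A call has 1 to 20 rows; each row is the pose to reach, as a shift and turn from the pose commanded when the call began, along the tool's axes at that moment; what a row does not reach only later rows make up. A row lasts 1/10 s, in which the tool goes at most 50 mm and 8.59 degrees, less where a joint would pass 70% of its speed; a pose out of reach is approached as far as the arm can. A call with a gripper value outside its range is refused whole. The fingers move at their own pace and stop on an object; the grip force is fixed at half the most. Time passes only in rows, so rows that repeat a pose let the fingers close. It gives the time, the measured TCP pose, the force and the opening at its end, in the units of the state.
- env.state(): the state, without advancing time (a new reading comes with each control period).
- env.read_camera(name): name is "scene" or "top" or "wrist"; returns (picture, depth): 384x512x3 uint8, red, green, blue; 384x512 float32, mm along the optical axis (not along the pixel's ray), 0 where there is no reading.
- env.calibration(name): a dict with "fx", "fy", "cx", "cy" (pixels), "cam_to_world" (4x4, takes a point from camera to world coordinates). Camera axes: x right, y down, z forward; pixel columns grow to the right and rows downward; lengths in mm; the calibration is good to about 2 mm. A picture is of the moment at which its call begins: read the wrist's pose just before it. calibration takes no time and is no camera call; for the wrist camera it gives the pose at the moment of the call.
- env.job_done(): hands the job in, once; it reports no verdict.
Trained networks look in the newest picture that a camera, given by its name, has taken for a name from the list of things; names that differ only in an ending like _2 or _b are one class to them, and where a whole thing is asked for, a point or a joint stands for the part that bears it (a point fixed in the world has none). Each returns a list of dicts, best first, with "confidence" (0 to 1); they miss things now and then, are a little off and sometimes report something else, mostly with a low value. They report only what shows in the picture. A call takes as long as a camera call. They do not tell look-alikes from the thing itself.
- env.recognise(camera, label): "location" ([column, row] in pixels, amid what is visible of it).
- env.silhouettes(camera, label): "region" (384x512 bool, what is visible of it) and "location" ([column, row] in pixels, amid what is visible of it).
- env.spot_point(camera, label): "location" ([column, row] in pixels: a listed point, or the origin of a listed thing).
The state is a dict: "t": time; "joints": joint angles; "qvel": joint speeds; "tau": joint torques, N m; "eef_pos": TCP position; "tcp_rot": TCP orientation; "ft_force": force on the tool from outside, world axes, zero at the start; "moment": the same for the moment, N m; "opening": opening from 0.0 (shut) to 1.0 (fully open).
Only numpy, scipy, OpenCV 4.12 (cv2) and the standard library are available. Lean on these libraries where they do the work, as an engineer would, in place of code of your own. Each camera call takes 0.05 s, during which the arm holds its last target.

## Working session

There is one attempt and no reset: what is moved stays moved. The work goes in short steps, Python scripts to look and compute and a tool call to move; the robot and the scene stay as the last step left them, time stands still between calls to the robot, and variables do not carry over. Pictures are saved under pics/ and viewed, and the job is handed in when it is done.

Besides the shell and the picture viewer there is one more tool, called after "Call:" as name(argument=value, ...) on one line, values as JSON. arm_command: Moves the arm, as the interface text tells. Its arguments: {"type":"object","properties":{"motion":{"type":"array","items":{"type":"number"}}},"required":["motion"]}

```bash
ls; mkdir -p pics
cat > h.py <<'E'
import numpy as np, cv2
from cell import env
def snap(cam,name=None,scale=1):
    p,d=env.read_camera(cam)
    if name: cv2.imwrite(f'pics/{name}.png',cv2.cvtColor(p,cv2.COLOR_RGB2BGR))
    return p,d
def world(cam,u,v,z,C=None):
    C=C or env.calibration(cam)
    q=np.array([(u-C['cx'])/C['fx']*z,(v-C['cy'])/C['fy']*z,z,1.])
    return (np.array(C['cam_to_world'])@q)[:3]
def ray_at_h(cam,u,v,h,C=None):
    C=C or env.calibration(cam); T=np.array(C['cam_to_world'])
    d=T[:3,:3]@np.array([(u-C['cx'])/C['fx'],(v-C['cy'])/C['fy'],1.]); o=T[:3,3]
    return o+d*(h-o[2])/d[2]
def proj(cam,P,C=None):
    C=C or env.calibration(cam); T=np.linalg.inv(np.array(C['cam_to_world']))
    q=T@np.array([*P,1.]); return q[0]/q[2]*C['fx']+C['cx'],q[1]/q[2]*C['fy']+C['cy']
def cloud(cam,d):
    C=env.calibration(cam); v,u=np.mgrid[:384,:512]
    q=np.stack([(u-C['cx'])/C['fx']*d,(v-C['cy'])/C['fy']*d,d,np.ones_like(d)],-1)
    return (q@np.array(C['cam_to_world']).T)[...,:3]
E
python3 - <<'E'
from h import *
np.set_printoptions(precision=3,suppress=True)
s=env.state()
for k,v in s.items(): print(k,np.round(v,3))
for c in ['scene','top','wrist']:
    p,d=snap(c,c+'0'); np.save(f'{c}0d.npy',d); print(c,env.calibration(c)['cam_to_world'],env.calibration(c)['fx'])
    for l in ['pipe_center','cradle','roller','hold_handle','hold_hinge','dial_grip','dial_zero','converter_center','spray_can']:
        if c=='wrist' : continue
        for r in env.spot_point(c,l)[:3]: print(c,l,np.round(r['location'],1),round(r['confidence'],2))
E
```

```text
pics
t 0.0
joints [ 1.182  0.492  1.559  0.     1.092 -0.106]
qvel [-0.    -0.    -0.    -0.     0.001  0.   ]
tau [ -0.    -61.263 -25.819   0.069   0.048  -0.   ]
eef_pos [174.274 599.961 214.029]
tcp_rot [-3.141  0.001  1.288]
ft_force [ 0.393 -0.754  0.029]
moment [ 0.02   0.003 -0.011]
opening 1.0
scene [[  -0.341    0.734   -0.587 1281.196]
 [   0.94     0.27    -0.209  226.345]
 [   0.005   -0.623   -0.782 1178.981]
 [   0.       0.       0.       1.   ]] 379.2890096104493
scene pipe_center [239.8 164.7] 0.84
scene pipe_center [332.5 234. ] 0.57
scene cradle [237.5 212.6] 0.66
scene roller [263.1 213.7] 0.96
scene hold_handle [271.6 214.9] 0.88
scene hold_handle [255.8 218. ] 0.28
scene hold_hinge [270.8 231.3] 0.62
scene dial_grip [184.7 178.5] 0.53
scene dial_grip [366.6 300.6] 0.35
scene dial_zero [269.9 217.9] 0.74
scene dial_zero [201.  182.8] 0.73
scene converter_center [382.9 220.8] 0.85
scene spray_can [319.4 296.2] 0.68
scene spray_can [271.9 215.6] 0.6
top [[  -0.025   -0.998    0.055  459.995]
 [  -1.       0.026    0.012  -31.926]
 [  -0.014   -0.054   -0.998 1347.607]
 [   0.       0.       0.       1.   ]] 373.6240149352657
top pipe_center [315.1 264.1] 0.98
top pipe_center [186.8 205.9] 0.81
top cradle [285.6 192.7] 0.98
top cradle [378.3 250.7] 0.54
top cradle [143.3 238.3] 0.2
top roller [261.3 203.8] 0.81
top hold_handle [239.6 155.1] 0.83
top hold_hinge [238.3 172.1] 0.83
top hold_hinge [218.9 239.1] 0.55
top dial_grip [351.8 190. ] 0.86
top dial_zero [339.  201.2] 0.76
top converter_center [141.5 236.2] 0.79
top converter_center [187.3 206. ] 0.64
top converter_center [286.7 190.4] 0.29
top spray_can [184.  148.3] 0.97
top spray_can [380.3 252.5] 0.3
wrist [[  0.279   0.924   0.26  100.392]
 [  0.96   -0.269  -0.075 621.024]
 [  0.001   0.27   -0.963 383.878]
 [  0.      0.      0.      1.   ]] 315.0754748120914
```

View pics/scene0.png

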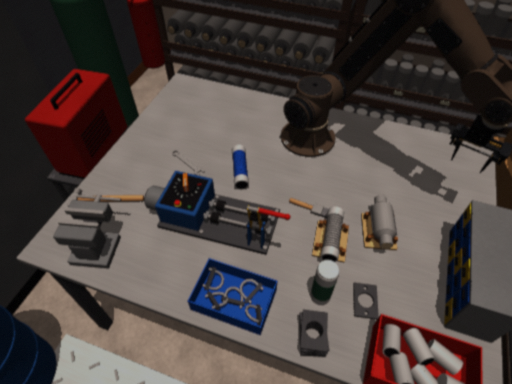

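View pics/top0.png

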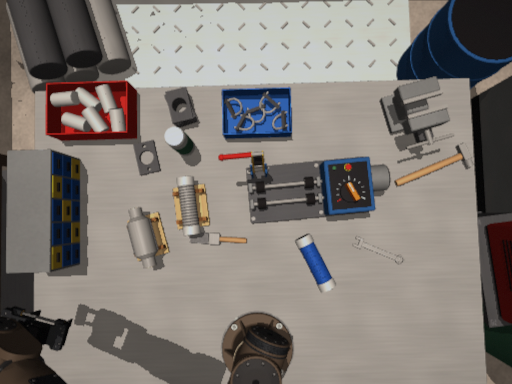

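In the top picture, three things could be taken for the pipe. The ribbed bright tube in a saddle is at (187,206), the plain coned can (converter) at (141,237), and the blue look-alike at (315,263). I choose (187,206) by the description and will check it in a close crop.

Run:
```python
from h import *
np.set_printoptions(precision=1,suppress=True)
im=cv2.imread('pics/top0.png')
a=cv2.resize(im[165:245,110:235],None,fx=6,fy=6,interpolation=cv2.INTER_CUBIC); cv2.imwrite('pics/croppipe.png',a)
a=cv2.resize(im[135:235,230:400],None,fx=4.7,fy=4.7,interpolation=cv2.INTER_CUBIC); cv2.imwrite('pics/croprot.png',a)
env.read_camera('top')
d=np.load('top0d.npy'); P=cloud('top',d)
for l,loc in [('pipe',(187,206)),('conv',(141,237)),]:
    best=env.silhouettes('top','pipe' if l=='pipe' else 'converter_center')
    for r in best:
        m=r['region']; print(l,r['location'],r['confidence'],m.sum(), np.median(P[m],0), P[m].max(0))
        if l=='pipe' and abs(r['location'][0]-187)<12:
            rect=cv2.minAreaRect(np.argwhere(m)[:,::-1].astype(np.float32)); print(rect)
            Q=P[m]; Q=Q[Q[:,2]>60]; c=Q[:,:2].mean(0); w,V=np.linalg.eigh(np.cov(Q[:,:2].T)); ax=V[:,1]
            t=(Q[:,:2]-c)@ax; s=(Q[:,:2]-c)@V[:,0]; print('c',c,'ax',ax,np.degrees(np.arctan2(ax[1],ax[0])),'len',t.min(),t.max(),s.min(),s.max(), 'mid',c+ax*(t.min()+t.max())/2)
            for a in np.arange(-100,101,20):
                k=abs(t-a)<10
                if k.any(): print(a, Q[k,2].max(), s[k].min(), s[k].max())
T=np.array(env.calibration('top')['cam_to_world'])
for l,(u,v),h in [('pipe',(186.8,205.9),70),('cradle',(285.6,192.7),86),('roller',(261.3,203.8),45),('handle',(239.6,155.1),263),('hinge',(238.3,172.1),131),('dial',(351.8,190),153),('zero',(339,201.2),131),('spray',(184,148.3),0)]:
    print(l,ray_at_h('top',u,v,h), P[int(v),int(u)])
for l,(u,v),h in [('pipe',(332.5,234),56),('cradle',(237.5,212.6),86),('roller',(263.1,213.7),45),('handle',(271.6,214.9),263),('dial',(184.7,178.5),153),('zero',(201,182.8),131)]:
    print('scene',l,ray_at_h('scene',u,v,h))
```

```text
pipe [190.4, 204.5] 0.97 952 [507.9 221.4  80. ] [ 607.6  265.3 1347.6]
((187.89492797851562, 204.68954467773438), (58.67573928833008, 16.987497329711914), 82.61395263671875)
c [508.  221.8] ax [-1.  -0.2] -171.32291063907232 len -101.23041900454935 98.41957927056967 -34.62453518567516 243.5301047617839 mid [509.4 222. ]
-100 89.404427161797 -29.20754320780532 28.847342614425465
-80 88.73510727708594 -27.345496656611836 26.579213250365136
-60 90.49970056062625 -27.897248345093388 24.350332343471262
-40 87.9170200520582 -29.54790810453999 23.414196268646137
-20 89.3620748895487 -29.151701527878497 24.496629241662905
0 87.80808938147311 -30.212013789623 24.059028570517544
20 87.74074734048395 -33.41974531359856 22.68940493026256
40 88.09929519827278 -32.051438555014464 21.93532017856182
60 89.76303595978766 -30.564469558853997 20.355968091194413
80 1347.6066581431994 -34.13371592088725 243.5301047617839
100 88.87684547344293 -34.62453518567516 20.263930270928633
conv [143.5, 238.0] 0.95 1287 [403.2 373.7  96.4] [ 508.7  450.4 1347.6]
pipe [505.4 228.1  70. ] [508.  227.9  84.3]
cradle [ 541.  -110.6   86. ] [ 547.7 -112.6   21.3]
roller [507.  -27.4  45. ] [509.1 -26.5  63.9]
handle [643.3  31.7 263. ] [642.5  33.1 269.9]
hinge [609.7  45.  131. ] [626.   54.2   1.7]
dial [ 539.9 -317.9  153. ] [ 539.2 -312.6  164.5]
zero [ 505.9 -280.3  131. ] [ 506.9 -282.1  122.2]
spray [718.3 249.5   0. ] [696.4 224.5 119.8]
scene pipe [509.7 224.7  56. ]
scene cradle [ 558.4 -113.7   86. ]
scene roller [503.4 -36.1  45. ]
scene handle [648.4  39.6 263. ]
scene dial [ 527.7 -327.3  153. ]
scene zero [ 509.8 -274.3  131. ]
```

View pics/croppipe.png

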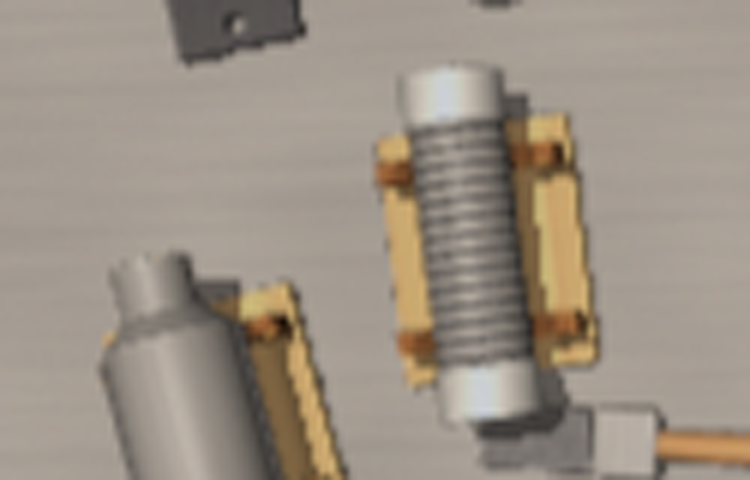

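View pics/croprot.png

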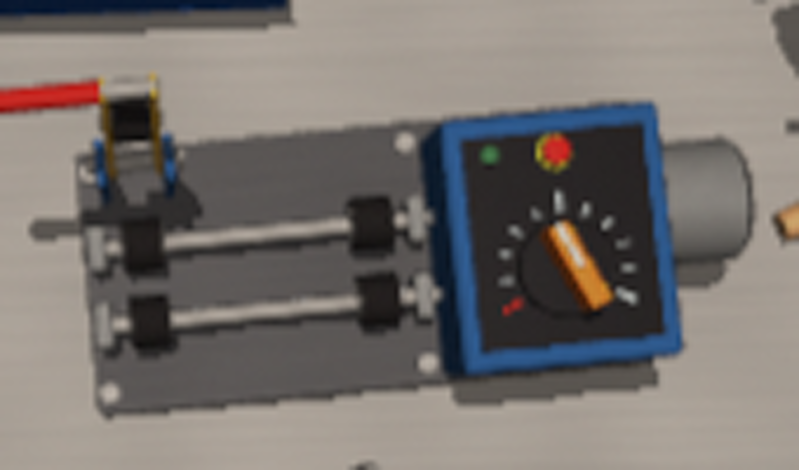

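The crop shows the ribbed braided tube with smooth collars in its saddle, at top pixel (187,206). The plain can is at (141,237). The dial's red zero mark is at crop (512,307), and the white line points to about step 4. Next I go above the pipe with the wrist camera.

```bash
cat >> h.py <<'E'
from scipy.spatial.transform import Rotation as Ro
def plan(x,y,z,yawdeg,pos=None):
    s=env.state(); p=np.array(s['eef_pos']); R=Ro.from_euler('xyz',s['tcp_rot'])
    Rt=Ro.from_euler('xyz',[np.pi,0,np.radians(yawdeg)])
    print('shift',np.round(R.inv().apply(np.array([x,y,z])-p),1),'rotvec',np.round((R.inv()*Rt).as_rotvec(degrees=True),2))
E
python3 -c "
from h import *
plan(500,222,230,98.7)"
```

```text
shift [-272.3  418.2  -15.4] rotvec [ 0.00e+00 -1.00e-02 -2.49e+01]
```

Call:
arm_command(motion=[1,-272,418,-15,0,0,-25,1,-272,418,-15,0,0,-25,1,-272,418,-15,0,0,-25,1,-272,418,-15,0,0,-25,1,-272,418,-15,0,0,-25,1,-272,418,-15,0,0,-25,1,-272,418,-15,0,0,-25,1,-272,418,-15,0,0,-25,1,-272,418,-15,0,0,-25,1,-272,418,-15,0,0,-25,1,-272,418,-15,0,0,-25,1,-272,418,-15,0,0,-25,1,-272,418,-15,0,0,-25,1,-272,418,-15,0,0,-25])

```text
t: 2.6
eef_pos: [499.0, 223.4, 229.7]
tcp_rot: [-3.141, -0.0, 1.726]
ft_force: [0.0, 0.5, 0.0]
opening: 0.997
```

Run:
```python
from h import *
np.set_printoptions(precision=1,suppress=True)
s=env.state(); print(s['t'],s['eef_pos'],s['tcp_rot'],s['qvel'])
C=env.calibration('wrist')
p,d=snap('wrist','w1'); P=cloud('wrist',d)
print(env.spot_point('wrist','pipe_center'))
for r in env.silhouettes('wrist','pipe')[:2]:
    m=r['region']&(d>0); print(r['location'],r['confidence'],m.sum())
    Q=P[m]; Q=Q[(Q[:,2]>62)&(Q[:,2]<95)]
    # fit: crest & ends
    a=np.radians(8.7)
    c=Q[:,:2].mean(0); w,V=np.linalg.eigh(np.cov(Q[:,:2].T)); ax=V[:,1]*np.sign(V[0,1]); n=np.array([-ax[1],ax[0]])
    t=(Q[:,:2]-c)@ax; q=(Q[:,:2]-c)@n
    print('yaw',np.degrees(np.arctan2(ax[1],ax[0])),'t',np.percentile(t,[0.5,99.5]),'q',q.min(),q.max(),'c',c)
    pts=[]
    for b in np.arange(-95,96,10):
        k=abs(t-b)<5
        if k.sum()<20: continue
        f=np.polyfit(q[k],Q[k,2]+0*q[k],2); 
        k2=k&(Q[:,2]>Q[k,2].max()-10); pts.append([b,(q[k2].min()+q[k2].max())/2,-f[1]/2/f[0],Q[k,2].max()])
    print(np.array(pts)); print('tmid',(np.percentile(t,0.5)+np.percentile(t,99.5))/2, 'ax',ax,'n',n)
```

```text
2.6 [499.  223.4 229.7] [-3.1 -0.   1.7] [ 0.  0. -0. -0. -0. -0.]
[{'location': [255.9, 187.2], 'confidence': 0.76}]
[258.9, 176.9] 0.73 9643
yaw 6.298582149942844 t [-90.8 105.5] q -28.545766597782162 29.017341498079467 c [497.8 223.5]
[[-95.    0.6  -0.   85.1]
 [-85.    0.2   0.2  86.2]
 [-75.   -0.1   0.2  85.5]
 [-65.    0.2   0.3  86.1]
 [-55.   -0.1   0.2  84.6]
 [-45.   -0.    0.3  84. ]
 [-35.   -0.1   0.2  84.8]
 [-25.    0.2   0.1  84.1]
 [-15.    0.6   0.3  84.5]
 [ -5.    0.1   0.2  84.3]
 [  5.    0.5   0.3  84.3]
 [ 15.    0.1   0.3  84.9]
 [ 25.    0.9   0.2  84.4]
 [ 35.    0.3   0.3  84.7]
 [ 45.    0.3   0.2  84.1]
 [ 55.    0.6   0.2  84.6]
 [ 65.    0.1   0.3  84.5]
 [ 75.    0.1   0.3  85.7]
 [ 85.    0.3   0.3  86.3]
 [ 95.    0.1   0.2  86.9]]
tmid 7.3670699096410885 ax [1.  0.1] n [-0.1  1. ]
```

View pics/w1.png

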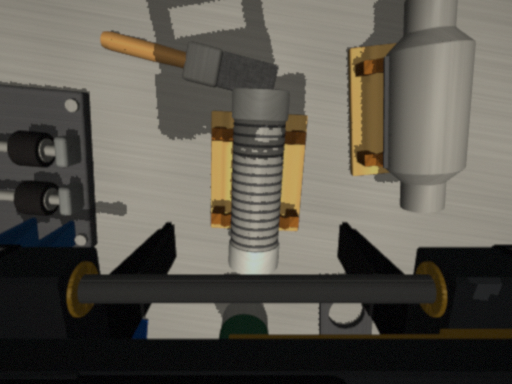

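Run:
```python
from h import *
np.set_printoptions(precision=1,suppress=True)
p,d=env.read_camera('wrist'); P=cloud('wrist',d)
print(ray_at_h('wrist',255.9,187.2,56),ray_at_h('wrist',255.9,187.2,84))
a=np.radians(6.3); ax=np.array([np.cos(a),np.sin(a)]); n=np.array([-ax[1],ax[0]]); c0=np.array([505.,224.3])
t=(P[...,:2]-c0)@ax; q=(P[...,:2]-c0)@n
for lim in (4,10):
    k=(abs(q)<lim)&(P[...,2]>75)&(P[...,2]<95)&(d>0)&(abs(t)<115)
    print(np.sort(t[k])[:6],np.sort(t[k])[-6:],np.median(P[k][:,2]))
# collar edges via z step (collar 30 vs braid 28)
for b in np.arange(-104,106,4):
    k=(abs(q)<4)&(abs(t-b)<2)&(P[...,2]>60)&(P[...,2]<100); 
    if abs(b)>56: print(b,k.sum(), np.round(np.median(P[k][:,2]),1) if k.any() else None, end=' | ')
plan(505,224.3,37.5,96.3)
```

```text
[511.2 224.4  56. ] [504.  223.3  84. ]
[-98.6 -98.6 -98.6 -98.5 -98.5 -98.4] [97.3 97.4 97.4 97.6 97.6 97.8] 82.8391306692566
[-98.9 -98.9 -98.9 -98.6 -98.6 -98.6] [98.2 98.6 98.7 98.9 99.1 99.1] 82.39524115760884
-104 0 None | -100 8 82.6 | -96 34 84.1 | -92 43 84.5 | -88 35 84.1 | -84 35 84.2 | -80 36 84.3 | -76 32 84.3 | -72 35 84.3 | -68 33 82.7 | -64 35 82.0 | -60 35 82.4 | 60 22 82.5 | 64 25 82.5 | 68 22 82.5 | 72 29 83.9 | 76 26 84.5 | 80 26 84.4 | 84 24 84.3 | 88 24 84.9 | 92 21 84.5 | 96 25 84.5 | 100 0 None | 104 0 None | shift [  0.3   5.7 192.2] rotvec [ 0.  -0.   2.6]
```

Centre (505, 224), yaw 6.3°; both ends read ±98.6 mm and both collar edges about ±70 mm. Descending.

Call:
arm_command(motion=[1,0,3,0,0,0,2.6,1,0.3,5.7,40,0,0,2.6,1,0.3,5.7,80,0,0,2.6,1,0.3,5.7,115,0,0,2.6,1,0.3,5.7,145,0,0,2.6,1,0.3,5.7,170,0,0,2.6,1,0.3,5.7,185,0,0,2.6,1,0.3,5.7,192,0,0,2.6,1,0.3,5.7,192,0,0,2.6,1,0.3,5.7,192,0,0,2.6,-1,0.3,5.7,192,0,0,2.6,-1,0.3,5.7,192,0,0,2.6,-1,0.3,5.7,192,0,0,2.6,-1,0.3,5.7,192,0,0,2.6,-1,0.3,5.7,192,0,0,2.6,-1,0.3,5.7,192,0,0,2.6,-1,0.3,5.7,192,0,0,2.6,-1,0.3,5.7,192,0,0,2.6])

```text
t: 4.6
eef_pos: [505.5, 224.5, 37.9]
tcp_rot: [3.141, -0.001, 1.679]
ft_force: [-0.9, 6.8, 3.2]
opening: 0.583
```

Call:
arm_command(motion=[-1,0,0,-5,0,0,0,-1,0,0,-15,0,0,0,-1,0,0,-35,0,0,0,-1,0,0,-65,0,0,0,-1,0,0,-100,0,0,0,-1,0,0,-140,0,0,0,-1,0,0,-165,0,0,0,-1,0,0,-180,0,0,0,-1,0,0,-180,0,0,0])

```text
t: 5.5
eef_pos: [505.9, 223.5, 220.0]
tcp_rot: [3.138, -0.001, 1.679]
ft_force: [-1.5, 0.2, -5.6]
opening: 0.583
```

Run:
```python
from h import *
np.set_printoptions(precision=1,suppress=True)
s=env.state(); print(s['t'],s['eef_pos'],s['ft_force'],s['opening'])
p,d=snap('top','top1'); P=cloud('top',d); P0=cloud('top',np.load('top0d.npy'))
# rollers: tops 65; black small; take points z 55..70 in rot region
x,y,z=P0[...,0],P0[...,1],P0[...,2]
reg=(x>450)&(x<620)&(y>-235)&(y<20)
m=(reg&(z>56)&(z<72)).astype(np.uint8)
n,l,st,ce=cv2.connectedComponentsWithStats(m)
for i in range(1,n):
    if st[i,4]>=6: k=l==i; print('blob',st[i,4],ce[i],P0[k].mean(0),P0[k].min(0),P0[k].max(0))
m=(z>110)&(z<128)&(x>440)&(x<640)&(y>-420)&(y<-200)
pts=P0[m][:,:2].astype(np.float32); r=cv2.minAreaRect(pts); print('box',m.sum(),r,cv2.boxPoints(r), np.median(P0[m][:,2]))
for l in ['roller','cradle','hold_handle','dial_grip','dial_zero','hold_roller','hold_hinge']:
    for r in env.spot_point('top',l)[:2]: print(l,np.array(r['location']),round(r['confidence'],2),ray_at_h('top',*r['location'],{'roller':45,'cradle':86,'hold_handle':263,'dial_grip':153,'dial_zero':121,'hold_roller':209,'hold_hinge':131}[l]))
```

```text
5.5 [505.9 223.5 220. ] [-1.5  0.2 -5.6] 0.583123438220396
blob 82 [308.5 181.3] [ 579.9 -192.1   62.5] [ 563.9 -208.1   56.2] [ 595.7 -176.5   68.2]
blob 87 [259.7 185.8] [568.6 -23.3  62.1] [551.  -38.5  56. ] [585.6  -7.1  69.5]
blob 79 [310.2 197.8] [ 522.9 -196.1   61.7] [ 505.2 -210.1   56.3] [ 539.9 -181.6   69.9]
blob 76 [261.2 202.4] [511.2 -27.1  62.6] [492.3 -40.7  56.2] [526.6 -12.6  71.1]
box 2123 ((557.8426513671875, -330.6264953613281), (172.86582946777344, 183.19737243652344), 3.735424280166626) [[ 465.6 -244.9]
 [ 477.6 -427.7]
 [ 650.1 -416.4]
 [ 638.1 -233.6]] 120.86093548144822
roller [260.3 201.2] 0.61 [516.2 -24.1  45. ]
cradle [285.5 192.8] 0.73 [ 540.7 -110.2   86. ]
hold_handle [235.9 155.4] 0.75 [642.8  42.6 263. ]
hold_handle [255.7 162.8] 0.27 [619.4 -14.8 263. ]
dial_grip [350.8 190.6] 0.64 [ 538.  -314.6  153. ]
dial_zero [338.6 200.5] 0.89 [ 508.7 -281.1  121. ]
hold_roller [254.3 160.8] 0.58 [633.6  -9.8 209. ]
hold_hinge [237.8 172.5] 0.61 [608.4  46.7 131. ]
```

Call:
arm_command(motion=[-1,-40,-5,-30,0,0,0,-1,-80,-10,-65,0,0,0,-1,-115,-15,-95,0,0,0,-1,-123,-20,-100,0,0,0,-1,-123,-20,-100,0,0,0])

```text
t: 6.4
eef_pos: [498.7, 98.0, 318.2]
tcp_rot: [3.14, -0.0, 1.677]
ft_force: [0.0, 0.7, -5.9]
opening: 0.581
```

Run:
```python
from h import *
np.set_printoptions(precision=1,suppress=True)
s=env.state(); print(s['t'],s['eef_pos'],s['ft_force'],s['opening'],s['qvel'])
p,d=snap('wrist','w2'); P0=cloud('wrist',d); np.save('w2P.npy',P0)
x,y,z=P0[...,0],P0[...,1],P0[...,2]
reg=(x>450)&(x<620)&(y>-235)&(y<20)&(d>0)
m=(reg&(z>54)&(z<72)).astype(np.uint8)
n,l,st,ce=cv2.connectedComponentsWithStats(m)
for i in range(1,n):
    if st[i,4]>=30: k=l==i; print('blob',st[i,4],ce[i],P0[k].mean(0),P0[k].min(0),P0[k].max(0))
for l in ['roller','cradle','hold_handle','hold_roller','hold_hinge']:
    for r in env.spot_point('wrist',l)[:2]: print(l,np.array(r['location']),round(r['confidence'],2),ray_at_h('wrist',*r['location'],{'roller':45,'cradle':86,'hold_handle':263,'dial_grip':153,'dial_zero':121,'hold_roller':209,'hold_hinge':131}[l]))
```

```text
6.4 [498.7  98.  318.2] [ 0.   0.7 -5.9] 0.5809269149764609 [ 0.  0.  0.  0. -0.  0.]
blob 576 [ 39.1 155.1] [ 518.4 -195.7   59.8] [ 502.8 -213.5   54. ] [ 536.5 -180.7   64.9]
blob 528 [163.5 159.6] [506.5 -27.4  60.1] [490.6 -43.6  54.1] [524.5 -12.4  64.7]
blob 516 [ 45. 195.] [ 574.8 -192.    59.7] [ 559.2 -209.8   54. ] [ 593.2 -177.3   64.4]
blob 477 [165.4 199.4] [563.2 -23.4  60. ] [548.2 -40.3  54. ] [581.9  -8.1  64.5]
blob 74 [150.4 228.5] [608.3 -42.7  62.9] [600.7 -47.7  54.2] [619.9 -41.1  71.8]
blob 59 [183.5 230.1] [605.3   4.9  64. ] [597.4  -0.3  55.4] [619.6   6.9  72. ]
roller [160.8 161.4] 0.61 [512.2 -34.7  45. ]
cradle [ 96.7 186.4] 0.84 [ 546.  -105.1   86. ]
```

View pics/w2.png

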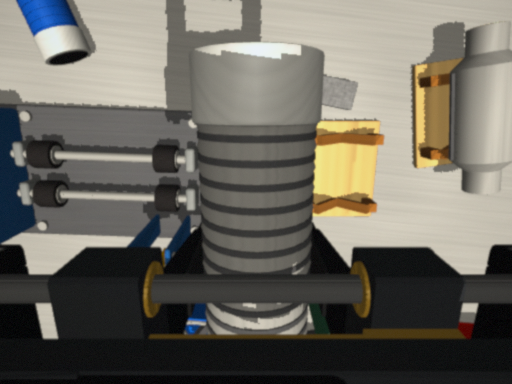

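Run:
```python
from h import *
np.set_printoptions(precision=1,suppress=True)
P=np.load('w2P.npy'); s=env.state(); R=Ro.from_euler('xyz',s['tcp_rot'])
T=R.inv().apply(P.reshape(-1,3)-s['eef_pos'])
k=(abs(T[:,0])<8)&(T[:,2]<-40)&(T[:,2]>-60)&(T[:,1]<0)&(T[:,1]>-120)
print('near end toolY',np.sort(T[k,1])[:10],'z crest',T[k,2].min())
for b in range(-104,-40,4):
    q=k&(abs(T[:,1]-b)<2); print(b,q.sum(),np.round(np.median(T[q,2]),1) if q.any() else '',end=' | ')
q=(T[:,2]<-15)&(T[:,2]>-60)&(T[:,1]<-30)&(T[:,1]>-95)&(abs(T[:,0])<40); print('x range',T[q,0].min(),T[q,0].max())
plan(543.5,-110,318,3.85)
```

```text
near end toolY [-99.5 -99.5 -99.4 -99.4 -99.4 -99.4 -99.3 -99.3 -99.3 -99.3] z crest -49.1499074791874
-104 0  | -100 166 -46.3 | -96 536 -46.7 | -92 512 -46.8 | -88 491 -46.8 | -84 505 -46.7 | -80 480 -46.8 | -76 468 -46.7 | -72 426 -46.7 | -68 432 -44.9 | -64 409 -44.9 | -60 403 -45.0 | -56 395 -44.8 | -52 388 -44.8 | -48 363 -44.9 | -44 356 -44.9 | x range -29.55530460606095 27.54699546151007
shift [-213.6   21.6   -1.5] rotvec [-0.1  0.1 92.4]
```

Call:
arm_command(motion=[-1,-20,2,0,0,0,8,-1,-40,4,0,0,0,16,-1,-60,6,-2,0,0,24,-1,-80,8,-2,0,0,32,-1,-100,10,-2,0,0,40,-1,-120,12,-2,0,0,48,-1,-140,14,-2,0,0,56,-1,-160,16,-2,0,0,64,-1,-180,18,-2,0,0,72,-1,-200,20,-2,0,0,80,-1,-210,21,-2,0,0,87,-1,-213.6,21.6,-2,0,0,92,-1,-213.6,21.6,-2,0,0,92.4,-1,-213.6,21.6,-2,0,0,92.4])

```text
t: 8.1
eef_pos: [543.5, -110.4, 319.1]
tcp_rot: [-3.141, 0.001, 0.069]
ft_force: [-0.3, -0.0, -6.1]
opening: 0.584
```

Run:
```python
from h import *
np.set_printoptions(precision=1,suppress=True)
s=env.state(); print(s['t'],s['eef_pos'],s['tcp_rot'],s['ft_force'],s['opening'])
p,d=snap('scene','s2'); snap('wrist','w3')
plan(543.5,-110,75,3.85)
```

```text
8.1 [ 543.5 -110.4  319.1] [-3.1  0.   0.1] [-0.3 -0.  -6.1] 0.5837976143926968
shift [  0.2  -0.3 244.4] rotvec [-0.   0.   0.1]
```

View pics/s2.png

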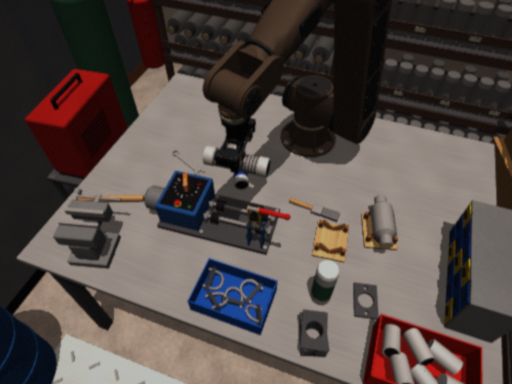

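View pics/w3.png

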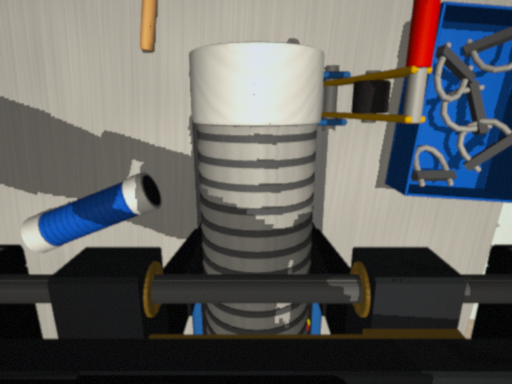

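Call:
arm_command(motion=[-1,0.2,0,30,0,0,0,-1,0.2,0,65,0,0,0,-1,0.2,0,100,0,0,0,-1,0.2,0,135,0,0,0,-1,0.2,0,165,0,0,0,-1,0.2,0,190,0,0,0,-1,0.2,0,210,0,0,0,-1,0.2,0,225,0,0,0,-1,0.2,0,235,0,0,0,-1,0.2,0,241,0,0,0,-1,0.2,0,244,0,0,0,-1,0.2,0,244,0,0,0])

```text
t: 9.4
eef_pos: [543.8, -110.9, 75.8]
tcp_rot: [3.142, -0.0, 0.067]
ft_force: [-0.1, 0.5, -5.2]
opening: 0.586
```

Run:
```python
from h import *
np.set_printoptions(precision=1,suppress=True)
s=env.state(); print(s['t'],s['eef_pos'],s['tcp_rot'],s['ft_force'],s['opening'])
p,d=snap('top','t3'); q=snap('scene','s3')
a=cv2.resize(cv2.imread('pics/s3.png')[130:260,140:300],None,fx=5,fy=4.6); cv2.imwrite('pics/s3c.png',a)
```

```text
9.4 [ 543.8 -110.9   75.8] [ 3.1 -0.   0.1] [-0.1  0.5 -5.2] 0.5856373365057063
```

View pics/s3c.png

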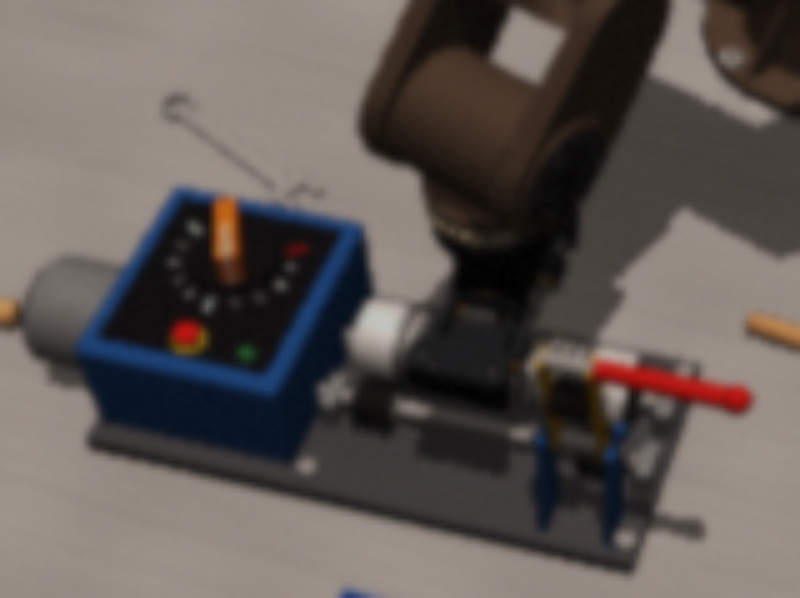

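Call:
arm_command(motion=[-1,0,0,1,0,0,0,-1,0,0,2,0,0,0,-1,0,0,3,0,0,0,-1,0,0,4,0,0,0,-1,0,0,4.8,0,0,0,-1,0,0,5.5,0,0,0,-1,0,0,6.0,0,0,0,-1,0,0,6.0,0,0,0])

```text
t: 10.3
eef_pos: [543.6, -110.9, 69.5]
tcp_rot: [-3.141, 0.0, 0.066]
ft_force: [0.4, 0.8, -5.7]
opening: 0.584
```

Call:
arm_command(motion=[-1,0,0,0.6,0,0,0,-1,0,0,1.2,0,0,0,-1,0,0,1.5,0,0,0,-1,0,0,1.5,0,0,0])

```text
t: 10.7
eef_pos: [543.6, -110.9, 68.3]
tcp_rot: [3.142, -0.0, 0.066]
ft_force: [-1.2, 0.5, -2.5]
opening: 0.585
```

Call:
arm_command(motion=[-1,0,0,0.5,0,0,0,-1,0,0,1,0,0,0,-1,0,0,1,0,0,0])

```text
t: 11.0
eef_pos: [543.6, -110.9, 68.2]
tcp_rot: [3.141, -0.001, 0.066]
ft_force: [-5.1, 0.8, 10.4]
opening: 0.583
```

Call:
arm_command(motion=[0.3,0,0,0,0,0,0,0.6,0,0,0,0,0,0,1,0,0,0,0,0,0,1,0,0,0,0,0,0,1,0,0,0,0,0,0,1,0,0,-15,0,0,0,1,0,0,-40,0,0,0,1,0,0,-75,0,0,0,1,0,0,-115,0,0,0,1,0,0,-155,0,0,0,1,0,0,-195,0,0,0,1,0,0,-235,0,0,0,1,0,0,-260,0,0,0,1,0,0,-270,0,0,0,1,0,0,-270,0,0,0])

```text
t: 12.5
eef_pos: [543.7, -111.0, 337.6]
tcp_rot: [3.141, -0.001, 0.066]
ft_force: [0.1, -0.6, -0.3]
opening: 1.001
```

Run:
```python
from h import *
np.set_printoptions(precision=1,suppress=True)
s=env.state(); print(s['t'],s['eef_pos'],s['tcp_rot'],s['ft_force'],s['opening'])
p,d=snap('wrist','w4'); P=cloud('wrist',d); np.save('w4P.npy',P)
for l in ['hold_handle','hold_hinge','hold_roller']:
    for r in env.spot_point('wrist',l)[:2]: u,v=r['location']; print(l,np.array(r['location']),round(r['confidence'],2),ray_at_h('wrist',u,v,{'hold_handle':263,'hold_roller':209,'hold_hinge':131}[l]),P[int(v),int(u)])
# red bar points
red=(p[...,0]>110)&(p[...,1]<50)&(p[...,2]<50)&(P[...,2]>220)&(P[...,2]<300)
Q=P[red]; print(red.sum(),Q.mean(0),Q.min(0),Q.max(0))
w,V=np.linalg.eigh(np.cov(Q.T)); print(V[:,2]); t=(Q-Q.mean(0))@V[:,2]; print(t.min(),t.max(), np.percentile(Q[:,2],[50,95,99]))
pd,dd=snap('top','t4'); PT=cloud('top',dd)
x,y,z=np.moveaxis(PT,-1,0)
k=(z>92)&(z<125)&(abs(x-544)<60)&(abs(y+110)<125)
for nm,PP in [('top',PT),('wrist',P)]:
    x,y,z=np.moveaxis(PP,-1,0); a=np.radians(3.85)
    X=(x-543.5)*np.cos(a)+(y+110)*np.sin(a); Y=-(x-543.5)*np.sin(a)+(y+110)*np.cos(a)
    k=(z>98)&(z<125)&(abs(X)<40)&(abs(Y)<128)
    print(nm,k.sum(),X[k].min(),X[k].max(),np.sort(Y[k])[[0,5,-6,-1]],np.percentile(z[k],[50,95]))
```

```text
12.5 [ 543.7 -111.   337.6] [ 3.1 -0.   0.1] [ 0.1 -0.6 -0.3] 1.0013995374731333
hold_handle [411.5   6.5] 0.81 [638.7  36.8 263. ] [636.8  35.8 267.8]
hold_handle [236.9 329.9] 0.2 [ 532.6 -231.7  263. ] [ 529.6 -314.7  160.1]
hold_roller [362.6  98.5] 0.86 [631.9 -22.8 209. ] [628.7 -22.9 219.4]
1429 [639.9  19.1 267.2] [632.8  -2.4 261.9] [650.1  40.4 271.1]
[-0.1  1.   0. ]
-21.572979639672788 21.668120600928162 [267.5 269.4 270. ]
top 204 -22.761080398909556 29.260621259816617 [13.2 13.9 98.3 99.6] [111.5 116.8]
wrist 5738 -27.65820802043922 24.837956605876105 [-101.6 -101.4   97.6   97.8] [109.2 113.1]
```

View pics/w4.png

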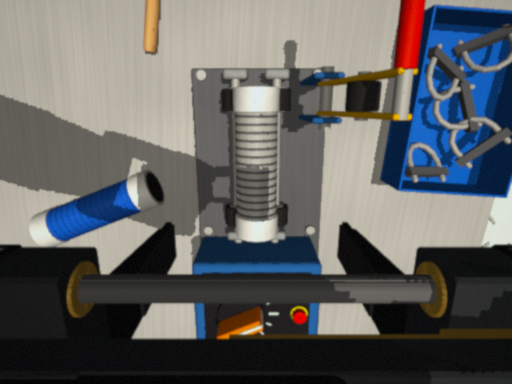

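Run:
```python
from h import *
np.set_printoptions(precision=1,suppress=True)
P=np.load('w4P.npy'); x,y,z=np.moveaxis(P,-1,0); a=np.radians(3.85)
X=(x-543.5)*np.cos(a)+(y+110)*np.sin(a); Y=-(x-543.5)*np.sin(a)+(y+110)*np.cos(a)
for sx in (-1,1):
  for sy in (-1,1):
    k=(z>44)&(z<62)&(X*sx>31)&(X*sx<52)&(Y*sy>50)&(Y*sy<125)
    print(sx,sy,k.sum(),np.percentile(Y[k],[1,5,50,95,99]),np.percentile(X[k],[2,98]))
k=(z>100)&(z<125)&(abs(X)<40)&(abs(Y)<128)
for lo in range(-100,100,25):
    j=k&(Y>lo)&(Y<lo+25); zz=z[j]; jj=j&(z>zz.max()-6); print(lo,X[jj].mean(),end=' ')
im=cv2.imread('pics/w4.png')[60:260,180:340]; cv2.imwrite('pics/w4c.png',cv2.resize(im,None,fx=3,fy=3,interpolation=cv2.INTER_CUBIC))
```

```text
-1 -1 314 [-124.3 -122.1  -86.1  -60.5  -52.5] [-49.1 -31.7]
-1 1 415 [ 52.6  60.4  91.5 121.3 122.6] [-48.5 -31.4]
1 -1 273 [-124.5 -122.4  -88.8  -70.2  -55. ] [31.1 45.9]
1 1 357 [ 53.8  66.   90.  121.4 124.1] [31.1 45.7]
-100 -1.1599581576456202 -75 -1.0704875974214638 -50 -1.380425509587568 -25 -1.3264350901340738 0 -1.0981510178748086 25 -1.2407973401760213 50 -1.8407320010075192 75 -1.5583203979294225
```

View pics/w4c.png

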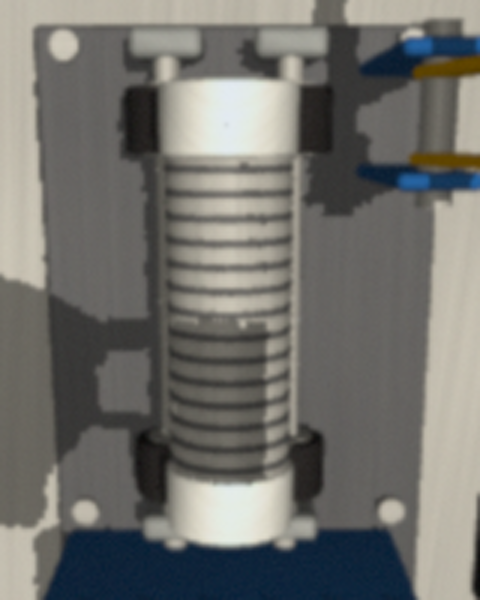

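Run:
```python
from h import *
np.set_printoptions(precision=1,suppress=True)
p=cv2.cvtColor(cv2.imread('pics/top0.png'),cv2.COLOR_BGR2RGB); P=cloud('top',np.load('top0d.npy'))
x,y,z=np.moveaxis(P,-1,0)
red=(p[...,0]>100)&(p[...,1]<70)&(p[...,2]<70)&(z>200)&(z<300)&(x>580)&(x<700)&(y>-60)&(y<160)
Q=P[red]; print(red.sum(),Q.mean(0),Q.min(0),Q.max(0))
v,u=np.where(red); 
for c in (u.min(),u.max()): 
    print(c, v[u==c].mean(), ray_at_h('top',c,v[u==c].mean(),263))
a=np.radians(3.85)
def loc(w): r=np.array(w[:2])-[545.7,-109.7]; return r@[np.cos(a),np.sin(a)], r@[-np.sin(a),np.cos(a)]
for c in (u.min(),u.max()): print(loc(ray_at_h('top',c,v[u==c].mean(),263)))
cv2.imwrite('pics/topc.png',cv2.resize(cv2.imread('pics/top0.png')[140:200,205:285],None,fx=9,fy=9,interpolation=cv2.INTER_CUBIC))
```

```text
143 [640.7  46.9 269.5] [632.4   0.8 261.2] [648.3  91.9 279.5]
219 157.5 [637.9  92.2 263. ]
250 154.5 [644.3   1.3 263. ]
(np.float64(105.56428605576588), np.float64(195.2990589352981))
(np.float64(105.81432448870802), np.float64(104.08027691593178))
```

View pics/topc.png

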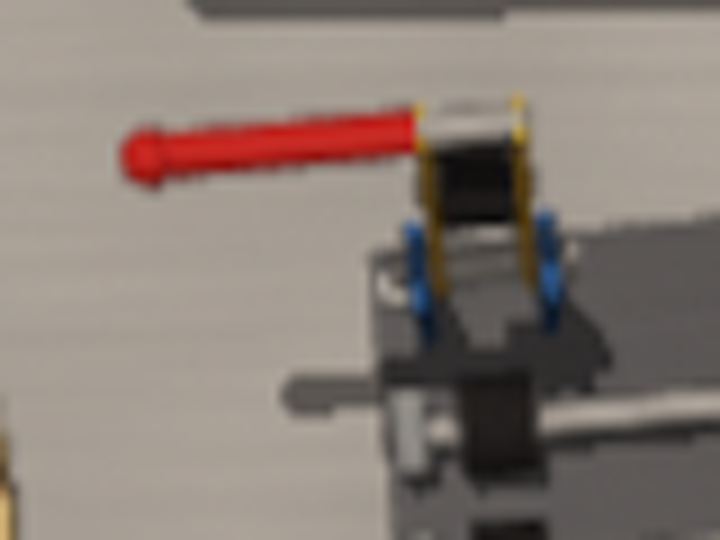

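Run:
```python
from h import *
plan(639.7,43.9,320,3.85)
```

```text
shift [ 106.4 -148.    15.5] rotvec [-0.06  0.13 -0.05]
```

Call:
arm_command(motion=[1,25,-35,0,0,0,0,1,50,-70,0,0,0,0,1,75,-105,5,0,0,0,1,95,-130,10,0,0,0,1,104,-144,14,0,0,0,1,106.4,-148,15.5,0,0,0,1,106.4,-148,15.5,0,0,0,1,106.4,-148,15.5,0,0,0])

```text
t: 13.55
eef_pos: [639.5, 42.7, 321.8]
tcp_rot: [3.141, 0.0, 0.065]
ft_force: [-0.0, -0.2, 0.2]
opening: 0.996
```

Run:
```python
from h import *
np.set_printoptions(precision=1,suppress=True)
s=env.state(); print(s['t'],s['eef_pos'],s['tcp_rot'],s['ft_force'],s['opening'])
p,d=snap('wrist','w5'); P=cloud('wrist',d)
for r in env.spot_point('wrist','hold_handle')[:2]: u,v=r['location']; print(np.array(r['location']),round(r['confidence'],2),ray_at_h('wrist',u,v,263),P[int(v),int(u)])
red=(p[...,0]>90)&(p[...,1]<60)&(p[...,2]<60)&(P[...,2]>230)&(P[...,2]<300)
R=Ro.from_euler('xyz',s['tcp_rot']); Q=R.inv().apply(P[red]-s['eef_pos']); print(red.sum(),Q.min(0),Q.max(0),np.median(Q,0))
for b in range(-40,50,10):
    k=abs(Q[:,1]-b)<5
    if k.sum()>10: t=Q[k]; print(b,k.sum(),np.percentile(t[:,0],[2,50,98]),t[:,2].min(), t[t[:,2]<np.percentile(t[:,2],15)][:,0].mean())
```

```text
13.55 [639.5  42.7 321.8] [3.1 0.  0.1] [-0.  -0.2  0.2] 0.996165037011051
[258.5 216.3] 0.9 [640.8  36.5 263. ] [640.2  39.2 270. ]
2418 [ -8.3 -51.4  48.7] [ 9.7 45.4 59.7] [ 0.4 -8.4 52.6]
-40 318 [-7.5  1.   8.9] 48.736500319981324 0.5771615875280769
-30 272 [-6.2  0.4  7.7] 50.03886226140945 0.9808465208334383
-20 271 [-6.3  1.1  7.8] 50.72490863376717 0.929437360936245
-10 243 [-5.6  1.1  7.9] 50.52516384904352 0.7140730066720845
0 232 [-5.6  1.1  7.2] 50.03088398226201 0.7480905177987919
10 235 [-6.5  0.4  7.3] 50.37033627044478 1.1065464988973785
20 225 [-6.5  0.4  7.4] 50.50458300466643 0.9887585492562316
30 229 [-6.6  0.4  7.4] 50.15300395802709 1.1657789316292577
40 204 [-5.9  0.4  7.5] 49.983929359383374 1.00435641108687
```

View pics/w5.png

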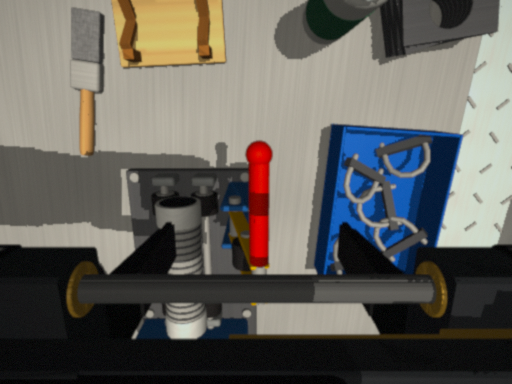

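Call:
arm_command(motion=[1,1,0,20,0,0,0,1,1,0,42,0,0,0,1,1,0,60,0,0,0,1,1,0,71,0,0,0,1,1,0,76,0,0,0,1,1,0,77,0,0,0,1,1,0,77,0,0,0,-1,1,0,77,0,0,0,-1,1,0,77,0,0,0,-1,1,0,77,0,0,0,-1,1,0,77,0,0,0,-1,1,0,77,0,0,0,-1,1,0,77,0,0,0,-1,1,0,77,0,0,0,-1,1,0,77,0,0,0,-1,1,0,77,0,0,0])

```text
t: 15.25
eef_pos: [641.0, 43.9, 244.6]
tcp_rot: [-3.142, -0.0, 0.066]
ft_force: [0.9, 1.0, 0.1]
opening: 0.3
```

Call:
arm_command(motion=[-1,0,0,0,0,0,0,-1,0,0,0,0,0,0,-1,0,0,0,0,0,0,-1,0,0,0,0,0,0])

```text
t: 15.65
eef_pos: [641.0, 43.9, 244.7]
tcp_rot: [-3.141, -0.0, 0.066]
ft_force: [1.6, 0.7, -0.3]
opening: 0.161
```

Run:
```python
import numpy as np
a0=-0.21
# smooth profile
N=36; 
for i in range(1,N+1):
    s=i/N; s=s*s*(3-2*s); psi=a0+1.78*s
    print(i,round(-135*(np.sin(psi)-np.sin(a0)),1),round(135*(np.cos(a0)-np.cos(psi)),1), end=' ; ')
```

```text
1 -0.5 -0.1 ; 2 -2.1 -0.4 ; 3 -4.6 -0.9 ; 4 -8.1 -1.5 ; 5 -12.4 -2.1 ; 6 -17.6 -2.6 ; 7 -23.5 -2.9 ; 8 -30.1 -3.0 ; 9 -37.3 -2.7 ; 10 -45.1 -1.9 ; 11 -53.2 -0.6 ; 12 -61.7 1.3 ; 13 -70.4 3.8 ; 14 -79.2 7.1 ; 15 -88.0 11.0 ; 16 -96.7 15.7 ; 17 -105.0 21.1 ; 18 -113.0 27.1 ; 19 -120.6 33.6 ; 20 -127.6 40.7 ; 21 -133.9 48.2 ; 22 -139.6 55.9 ; 23 -144.7 63.8 ; 24 -149.0 71.8 ; 25 -152.6 79.7 ; 26 -155.6 87.5 ; 27 -157.9 94.9 ; 28 -159.7 101.9 ; 29 -161.0 108.3 ; 30 -162.0 114.2 ; 31 -162.5 119.3 ; 32 -162.9 123.7 ; 33 -163.1 127.2 ; 34 -163.1 129.8 ; 35 -163.1 131.4 ; 36 -163.1 131.9 ;
```

Call:
arm_command(motion=[-1,-0.5,0,-0.1,0,0,0,-1,-2.1,0,-0.4,0,0,0,-1,-4.6,0,-0.9,0,0,0,-1,-8.1,0,-1.5,0,0,0,-1,-12.4,0,-2.1,0,0,0,-1,-17.6,0,-2.6,0,0,0,-1,-23.5,0,-2.9,0,0,0,-1,-30.1,0,-3.0,0,0,0,-1,-37.3,0,-2.7,0,0,0,-1,-45.1,0,-1.9,0,0,0,-1,-53.2,0,-0.6,0,0,0,-1,-57,0,0.2,0,0,0])

```text
t: 16.85
eef_pos: [583.0, 40.3, 244.2]
tcp_rot: [-3.141, 0.001, 0.066]
ft_force: [1.7, 3.5, 3.9]
opening: 0.162
```

Call:
arm_command(motion=[-1,-4.7,0,1.1,0,0,0,-1,-13.4,0,3.6,0,0,0,-1,-22.2,0,6.9,0,0,0,-1,-31,0,10.8,0,0,0,-1,-39.7,0,15.5,0,0,0,-1,-48,0,20.9,0,0,0,-1,-56,0,26.9,0,0,0,-1,-63.6,0,33.4,0,0,0,-1,-70.6,0,40.5,0,0,0,-1,-76.9,0,48,0,0,0,-1,-82.6,0,55.7,0,0,0,-1,-87.7,0,63.6,0,0,0,-1,-92,0,71.6,0,0,0,-1,-95.6,0,79.5,0,0,0,-1,-98.6,0,87.3,0,0,0,-1,-100.9,0,94.7,0,0,0,-1,-102.7,0,101.7,0,0,0,-1,-104,0,108.1,0,0,0,-1,-105,0,114,0,0,0,-1,-105,0,114,0,0,0])

```text
t: 18.85
eef_pos: [479.3, 33.2, 129.7]
tcp_rot: [-3.141, 0.001, 0.066]
ft_force: [2.0, 3.8, -1.8]
opening: 0.161
```

Call:
arm_command(motion=[-1,-0.3,0,2,0,0,0,-1,-0.5,0,4,0,0,0,-1,-0.7,0,6,0,0,0,-1,-0.8,0,8,0,0,0,-1,-0.9,0,10,0,0,0,-1,-1,0,12,0,0,0,-1,-1.1,0,13.5,0,0,0,-1,-1.1,0,14.5,0,0,0,-1,-1.1,0,15,0,0,0,-1,-1.1,0,15,0,0,0])

```text
t: 19.85
eef_pos: [478.4, 33.1, 115.3]
tcp_rot: [-3.142, -0.0, 0.066]
ft_force: [3.6, 4.8, -0.9]
opening: 0.159
```

Call:
arm_command(motion=[-1,0,0,0.7,0,0,0,-1,0,0,1.4,0,0,0,-1,0,0,2,0,0,0,-1,0,0,2.5,0,0,0,-1,0,0,2.5,0,0,0])

```text
t: 20.35
eef_pos: [478.5, 33.1, 114.0]
tcp_rot: [3.141, -0.001, 0.066]
ft_force: [-0.2, 4.2, 17.2]
opening: 0.16
```

Call:
arm_command(motion=[-0.5,0,0,0,0,0,0,0,0,0,0,0,0,0,0.2,0,0,0,0,0,0,0.2,0,0,0,0,0,0,0.2,0,0,0,0,0,0,0.2,0,0,-5,0,0,0,0.2,0,0,-20,0,0,0,0.2,0,0,-50,0,0,0,0.2,0,0,-90,0,0,0,0.2,0,0,-135,0,0,0,0.2,0,0,-175,0,0,0,0.2,0,0,-200,0,0,0,0.2,0,0,-200,0,0,0])

```text
t: 21.65
eef_pos: [479.0, 33.1, 316.5]
tcp_rot: [3.141, -0.006, 0.066]
ft_force: [-0.5, 0.5, -0.9]
opening: 0.602
```

Run:
```python
from h import *
np.set_printoptions(precision=1,suppress=True)
s=env.state(); print(s['t'],s['eef_pos'],s['tcp_rot'],s['ft_force'],s['opening'])
p,d=snap('scene','s6')
cv2.imwrite('pics/s6c.png',cv2.resize(cv2.imread('pics/s6.png')[140:250,150:300],None,fx=5,fy=5,interpolation=cv2.INTER_CUBIC))
snap('wrist','w6')
plan(530,-225,340,3.85)
```

```text
21.65 [479.   33.1 316.5] [ 3.1 -0.   0.1] [-0.5  0.5 -0.9] 0.6015786579027357
shift [ 34.9 261.  -27. ] rotvec [ 0.  -0.  -0.1]
```

View pics/s6c.png

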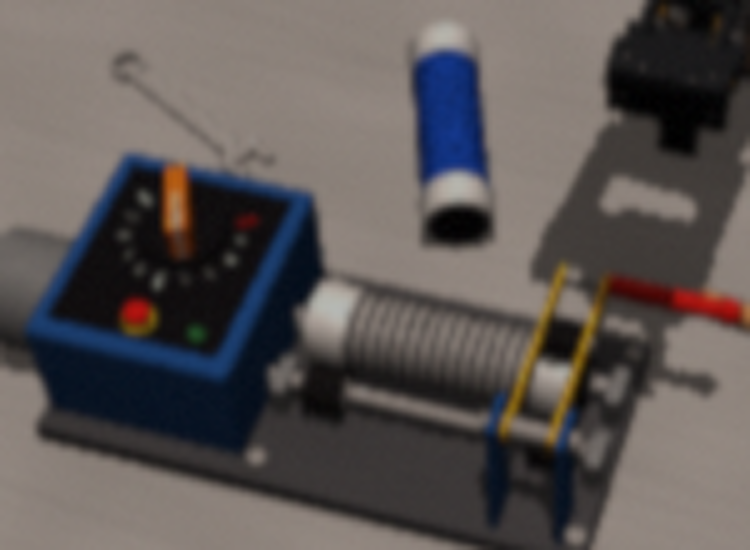

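View pics/w6.png

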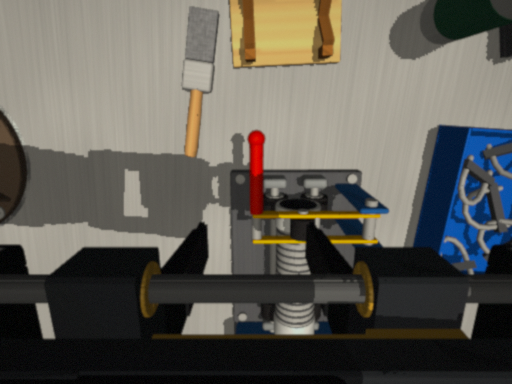

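Call:
arm_command(motion=[1,6,45,-5,0,0,0,1,12,90,-10,0,0,0,1,18,135,-15,0,0,0,1,24,180,-20,0,0,0,1,30,220,-25,0,0,0,1,34,250,-27,0,0,0,1,35,261,-27,0,0,0,1,35,261,-27,0,0,0,1,35,261,-27,0,0,0])

```text
t: 22.65
eef_pos: [530.1, -224.0, 339.1]
tcp_rot: [-3.14, 0.001, 0.066]
ft_force: [-0.6, 0.3, 0.0]
opening: 1.002
```

Run:
```python
from h import *
np.set_printoptions(precision=1,suppress=True)
s=env.state(); print(s['t'],s['eef_pos'],s['ft_force'],s['opening'])
p,d=snap('wrist','w7'); P=cloud('wrist',d)
for l,h in [('dial_grip',153),('dial_zero',121),('speed_dial',153)]:
  for r in env.spot_point('wrist',l)[:2]: u,v=r['location']; print(l,np.array(r['location']),round(r['confidence'],2),ray_at_h('wrist',u,v,h),P[int(v),int(u)])
z=P[...,2]
org=(p[...,0]>120)&(p[...,1]>40)&(p[...,1]<.75*p[...,0])&(p[...,2]<80)
top=(z>157)&(z<172)&(abs(P[...,0]-537)<70)&(abs(P[...,1]+315)<70)
Q=P[top]; r=cv2.minAreaRect(Q[:,:2].astype(np.float32)); print('bar',top.sum(),r,cv2.boxPoints(r),Q[:,2].mean())
cv2.imwrite('pics/w7c.png',cv2.resize(cv2.cvtColor(p,cv2.COLOR_RGB2BGR)[100:300,160:360],None,fx=3,fy=3,interpolation=cv2.INTER_CUBIC))
```

```text
22.65 [ 530.1 -224.   339.1] [-0.6  0.3  0. ] 1.0020755319737482
dial_grip [256.3 251.7] 0.72 [ 536.  -321.7  153. ] [ 535.  -314.7  165.1]
dial_zero [236.7 212.6] 0.59 [ 508.  -283.7  121. ] [ 506.7 -282.7  120.8]Traceback (most recent call last):
  File "<stdin>", line 6, in <module>
ValueError: it knows: converter_center, cradle, dial_grip, dial_zero, flange, hold_handle, hold_hinge, hold_roller, pipe, pipe_center, roller, spanner, spray_can, wire_brush
```

View pics/w7.png

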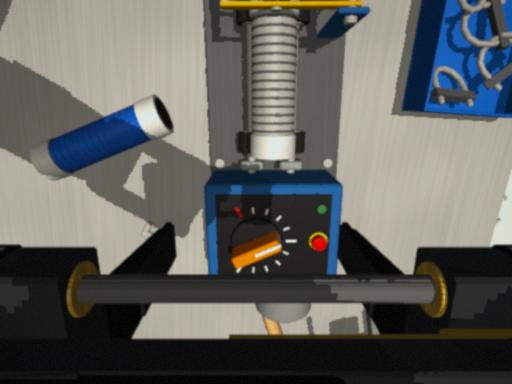

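Run:
```python
from h import *
np.set_printoptions(precision=2,suppress=True)
p,d=snap('wrist','w7'); P=cloud('wrist',d)
C=env.calibration('wrist')
z=P[...,2]
top=(z>155)&(z<172)&(abs(P[...,0]-537)<60)&(abs(P[...,1]+315)<60)
Q=P[top]; r=cv2.minAreaRect(Q[:,:2].astype(np.float32)); print('bar',top.sum(),r,cv2.boxPoints(r),np.median(Q[:,2]))
w,V=np.linalg.eigh(np.cov(Q[:,:2].T)); c=Q[:,:2].mean(0); ax=V[:,1]*np.sign(V[0,1]); t=(Q[:,:2]-c)@ax; n=(Q[:,:2]-c)@[-ax[1],ax[0]]
print('bar c',c,'ang',np.degrees(np.arctan2(ax[1],ax[0])),t.min(),t.max(),n.min(),n.max(),'ctr',c+ax*(t.min()+t.max())/2)
# white line angle
wh=top&(p.min(-1)>150); Qw=P[wh][:,:2]; print('white',wh.sum(),Qw.mean(0), (Qw.mean(0)-c)@ax)
# disc outline height ~131
dk=(z>126)&(z<136)&(abs(P[...,0]-537)<60)&(abs(P[...,1]+315)<60); q=P[dk][:,:2].astype(np.float32); print('disc',dk.sum(),cv2.minEnclosingCircle(q))
# marks: bright on panel z~121
mk=(z>114)&(z<125)&(p.max(-1)>110)&(np.hypot(P[...,0]-537,P[...,1]+315)<60)
n_,l,st,ce=cv2.connectedComponentsWithStats(mk.astype(np.uint8))
for i in range(1,n_):
    if st[i,4]>2: k=l==i; m=P[k].mean(0); print(ce[i],st[i,4],m,'rgb',p[k].mean(0).astype(int),'ang',np.degrees(np.arctan2(m[1]+315.5,m[0]-536.5)),np.hypot(m[1]+315.5,m[0]-536.5))
cv2.imwrite('pics/w7c.png',cv2.resize(cv2.cvtColor(p,cv2.COLOR_RGB2BGR)[165:295,195:355],None,fx=5,fy=4.6,interpolation=cv2.INTER_CUBIC))
```

```text
bar 704 ((535.5443725585938, -320.08203125), (62.4771842956543, 16.0089054107666), 28.03276252746582) [[ 504.21 -327.7 ]
 [ 511.73 -341.83]
 [ 566.88 -312.47]
 [ 559.36 -298.34]] 163.176000518383
bar c [ 535.28 -318.58] ang 28.092488648519446 -31.712328507449627 30.759727654652085 -9.474459713936144 6.574177593226818 ctr [ 534.86 -318.8 ]
white 84 [ 548.35 -314.1 ] 13.634910498441497
disc 1040 ((535.4702758789062, -320.6026306152344), 33.96279525756836)
[237.   210.52] 27 [ 508.38 -280.91  121.27] rgb [140  19  12] ang 129.11420588041946 44.58029046825059
[252.29 210.43] 7 [ 528.16 -279.5   121.13] rgb [123 111  99] ang 103.03852732109615 36.95146608040621
[265.78 211.22] 9 [ 545.71 -279.32  121.38] rgb [120 108  97] ang 75.71793457195473 37.33028044195973
[277.72 217.72] 18 [ 561.98 -287.28  121.16] rgb [159 166 156] ang 47.91979518384793 38.01509331202937
[214.35 235.69] 71 [ 479.92 -319.17  119.03] rgb [ 38  94 150] ang -176.2874184118424 56.6973621219209
[285.42 227.95] 19 [ 573.33 -300.84  121.22] rgb [150 158 148] ang 21.704212329174574 39.64122254401573
[290.2 240.5] 40 [ 581.36 -318.3   121.17] rgb [155 162 151] ang -3.5739910422597765 44.94664760152565
[280.67 249.  ] 3 [ 569.79 -331.63  120.89] rgb [128  66  15] ang -25.84651640503678 36.987282753558155
[284.56 252.31] 16 [ 575.48 -336.16  120.84] rgb [143 150 140] ang -27.926596295541767 44.11241795174498
[232.2 263. ] 5 [ 505.64 -357.28  120.02] rgb [144  74   7] ang -126.44750993007128 51.94311523088392
[277.11 262.  ] 18 [ 566.63 -351.05  121.21] rgb [141 147 136] ang -49.72046119440226 46.59988424208902
[238.91 268.35] 23 [ 515.23 -364.42  120.69] rgb [171 151 123] ang -113.49717008788846 53.34087463142548
[252.29 269.24] 17 [ 533.62 -364.38  120.97] rgb [152 159 147] ang -93.367529171437 48.96952435534634
[265.53 268.18] 17 [ 551.64 -361.77  120.58] rgb [148 156 144] ang -71.87937164635603 48.68626360232342
```

View pics/w7c.png

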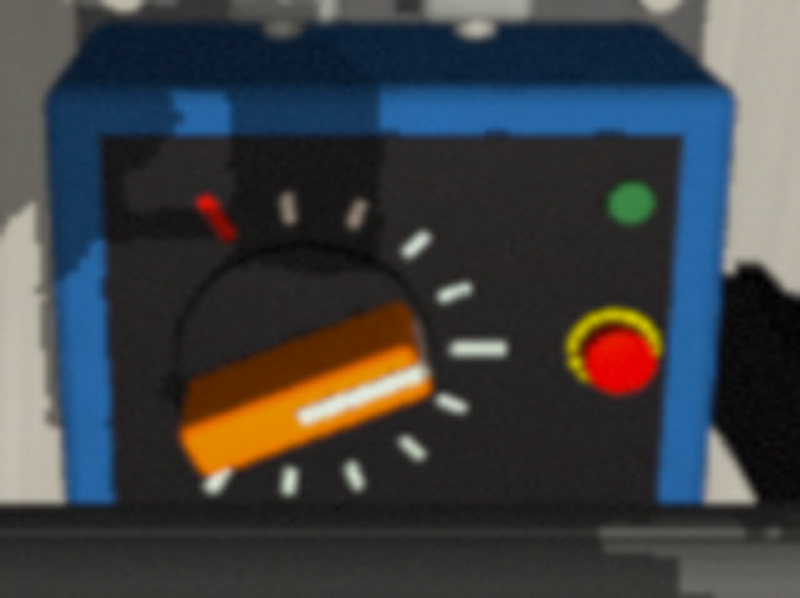

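Run:
```python
from h import *
plan(535.5,-320.2,230,-61.95)
```

```text
shift [ -1.4  96.4 110.1] rotvec [-1.000e-02 -1.000e-02  6.582e+01]
```

Call:
arm_command(motion=[1,0,15,10,0,0,8,1,0,30,25,0,0,16,1,-1,45,40,0,0,24,1,-1,60,55,0,0,32,1,-1,75,70,0,0,40,1,-1.4,87,85,0,0,48,1,-1.4,94,97,0,0,56,1,-1.4,96.4,106,0,0,62,1,-1.4,96.4,110,0,0,65.8,1,-1.4,96.4,110,0,0,65.8,1,-1.4,96.4,110,0,0,65.8])

```text
t: 23.95
eef_pos: [535.6, -320.8, 230.3]
tcp_rot: [-3.141, -0.0, -1.079]
ft_force: [-0.9, 0.2, 0.1]
opening: 1.0
```

Run:
```python
from h import *
np.set_printoptions(precision=2,suppress=True)
s=env.state(); print(s['t'],s['eef_pos'],s['ft_force'])
p,d=snap('wrist','w8'); P=cloud('wrist',d); z=P[...,2]
top=(z>157)&(z<172)&(abs(P[...,0]-535)<60)&(abs(P[...,1]+320)<60)
Q=P[top]; print(top.sum())
if top.sum()>50:
    r=cv2.minAreaRect(Q[:,:2].astype(np.float32)); print('bar',r,np.median(Q[:,2]))
plan(535.5,-320.2,136,-61.95)
```

```text
23.95 [ 535.61 -320.85  230.26] [-0.93  0.23  0.06]
1496
bar ((535.7484130859375, -320.5459899902344), (62.321563720703125, 15.564844131469727), 28.55689811706543) 163.51450942260976
shift [-0.8 -0.2 94.4] rotvec [-0.02 -0.03  0.09]
```

View pics/w8.png

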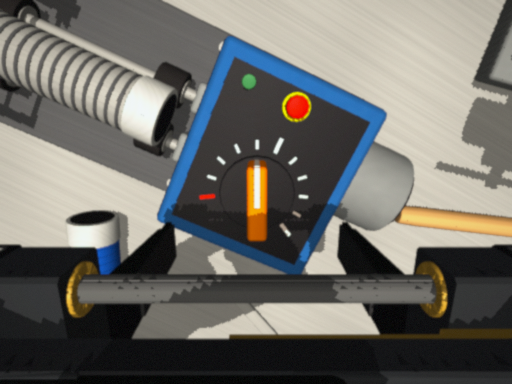

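Call:
arm_command(motion=[1,0,0,25,0,0,0,1,-0.3,0,50,0,0,0,1,-0.3,0,72,0,0,0,1,-0.3,0,86,0,0,0,1,-0.3,0,92,0,0,0,1,-0.3,0,94,0,0,0,0.3,-0.3,0,94,0,0,0,-0.3,-0.3,0,94,0,0,0,-1,-0.3,0,94,0,0,0,-1,-0.3,0,94,0,0,0,-1,-0.3,0,94,0,0,0,-1,-0.3,0,94,0,0,0,-1,-0.3,0,94,0,0,0,-1,-0.3,0,94,0,0,0,-1,-0.3,0,94,0,0,0,-1,-0.3,0,94,0,0,0,-1,-0.3,0,94,0,0,0,-1,-0.3,0,94,0,0,0,-1,-0.3,0,94,0,0,0])

```text
t: 25.9
eef_pos: [535.3, -321.1, 135.9]
tcp_rot: [-3.141, -0.0, -1.082]
ft_force: [0.1, -0.1, -0.9]
opening: 0.165
```

Call:
arm_command(motion=[-1,0,0,0,0,0,4,-1,0,0,0,0,0,9,-1,0,0,0,0,0,14,-1,0,0,0,0,0,19,-1,0,0,0,0,0,24,-1,0,0,0,0,0,29,-1,0,0,0,0,0,34,-1,0,0,0,0,0,39,-1,0,0,0,0,0,44,-1,0,0,0,0,0,49,-1,0,0,0,0,0,54,-1,0,0,0,0,0,59,-1,0,0,0,0,0,64,-1,0,0,0,0,0,68,-1,0,0,0,0,0,71,-1,0,0,0,0,0,72,-1,0,0,0,0,0,72,-1,0,0,0,0,0,72])

```text
t: 27.7
eef_pos: [535.4, -320.5, 135.9]
tcp_rot: [3.141, 0.001, -2.337]
ft_force: [2.0, 6.0, 0.7]
opening: 0.165
```

Run:
```python
from h import *
s=env.state(); print(s['t'],np.round(s['eef_pos'],1),np.degrees(s['tcp_rot']),s['ft_force'],s['moment'],s['opening'])
```

```text
27.7 [ 535.4 -320.5  135.9] [ 1.79961984e+02  4.38653141e-02 -1.33926782e+02] [2.00344503 5.97406868 0.68860072] [ 0.99762188 -0.19958613  0.01729178] 0.16545936292369456
```

Turned 72° (yaw −61.9 → −133.9) and the moment is near zero, so the dial sits in a stop. Releasing and rising.

Call:
arm_command(motion=[-0.3,0,0,0,0,0,0,0.2,0,0,0,0,0,0,0.2,0,0,0,0,0,0,0.2,0,0,0,0,0,0,0.2,0,0,0,0,0,0,0.2,0,0,-10,0,0,0,0.2,0,0,-30,0,0,0,0.2,0,0,-60,0,0,0,0.2,0,0,-100,0,0,0,0.2,0,0,-140,0,0,0,0.2,0,0,-180,0,0,0,0.2,0,0,-200,0,0,0,0.2,0,0,-200,0,0,0])

```text
t: 29.0
eef_pos: [535.7, -321.4, 340.0]
tcp_rot: [-3.135, 0.001, -2.339]
ft_force: [-0.5, -0.2, -0.9]
opening: 0.601
```

Run:
```python
from h import *
np.set_printoptions(precision=2,suppress=True)
s=env.state(); print(s['t'],s['eef_pos'],s['ft_force'])
p,d=snap('wrist','w9'); P=cloud('wrist',d); z=P[...,2]
top=(z>157)&(z<172)&(abs(P[...,0]-535)<45)&(abs(P[...,1]+320)<45)
Q=P[top]; print(top.sum())
if top.sum()>50:
    w,V=np.linalg.eigh(np.cov(Q[:,:2].T)); a=V[:,1]*np.sign(V[0,1]); th=np.degrees(np.arctan2(a[1],a[0])); print('ang',th,'step',(123.85-th)/24)
p,d=snap('top','t9')
cv2.imwrite('pics/t9c.png',cv2.resize(cv2.imread('pics/t9.png')[120:250,130:400],None,fx=2.9,fy=2.9,interpolation=cv2.INTER_CUBIC))
```

```text
29.0 [ 535.73 -321.4   340.03] [-0.49 -0.21 -0.94]
757
ang -43.49341717529948 step 6.972642382304144
```

View pics/w9.png

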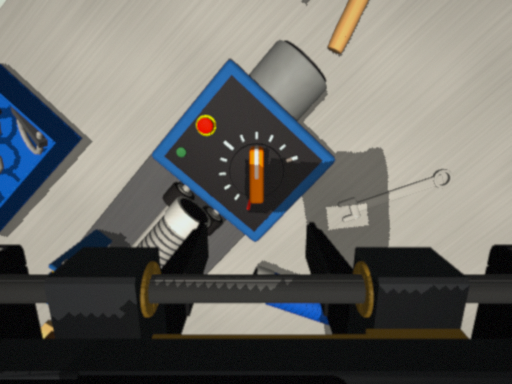

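View pics/t9c.png

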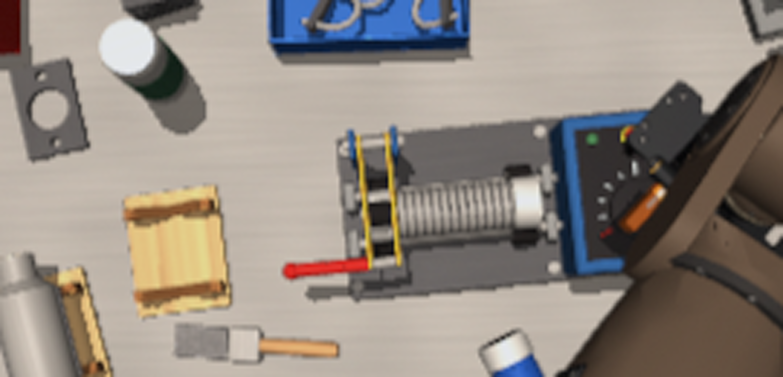

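```bash
python3 -c "
from cell import env
print(env.job_done()); print(env.state()['t'])"
```

```text
the job is handed in; nothing more can be done
None
the job is handed in; nothing more can be done
```

The pipe is on the rollers, the hold-down arm rests on it and the dial is at step 7. I handed the job in at about 29 s of the 72 s allowed; no verdict was reported.

- **Pipe:** I laid it on the four rollers, lowering about 0.5–1 mm at a time until the wrist felt contact. It sits about 1.5–2 mm off centre towards the drive box, by the wrist camera. I left it there.
- **Hold-down arm:** I guided it down gripped the whole way. Contact showed as a push of about 17 N at the handle. After release, pictures showed the arm level with its roller on the pipe.
- **Dial:** It read step 4 at the start, so I turned it 72° clockwise. After release it measured step 6.97, and the picture shows it on the second mark past the long step-5 mark.
- **Other things:** The brush, empty saddle, converter, flange, spray can and blue look-alike looked unmoved in the pictures. I did not touch or measure them.

The top and wrist cameras disagreed by about 3–4 mm in x. I trusted the wrist camera and settled each grasp and placing by the contact forces.

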